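# Seat and lock the filter funnel on the filtration base

### The job

Take the white filter funnel from the slanted green rest, stand it upright in the tapered socket of the round grey filtration base with its two blue lugs down through the two slots, fully home, then twist it clockwise (seen from above) to the stop so that it is locked, and let go. Leave the three bottles where they stand.

Things in the scene. Friction and masses are not known exactly. Their poses are not given: they have to be found in the camera images.
- funnel_centre (a point): White filter funnel, 95 mm long, 70 g, lugs along its y. This point: on its axis, 65 mm above the stem's lower end, mid-cup; z runs along the axis to the open mouth. Round cup, outer diameter 40 mm, from 31 mm below this point to 30 mm above (42 mm bead at the rim): grip it here. It starts on the slanted rest, stem through the hole, leaning 20 degrees, mouth up and towards the rest's -x, lugs level.
- funnel: The same funnel; origin at the lower end of its stem, same axes. Going up: tapered white stem 28 mm long, diameter 14 mm at the end, 32 mm at its top; blue collar, diameter 40 mm, from 28 to 34 mm; two blue lugs at the collar pointing to +y and -y, each 9 mm wide, 28 to 33 mm up, 58 mm over both tips; then the cup.
- socket (a point): Filtration base: round grey housing fixed to the bench, 94 mm wide at its foot, 74 mm above, 58 mm high; steel hose nozzle on its +x side, ending 68 mm from the axis. This point: on the socket's axis at the mouth of the taper, 45 mm above the bench, z up. The socket narrows downwards to match the stem. Fully home, the funnel's centre point is 38 mm above this point.
- lip (a point): Centre of the bayonet lip's top face, 13 mm above the socket point, same axes. Blue lip: 4 mm thick, inner diameter 44 mm, cut by two slots at +y and -y, 14 mm wide at the inner edge, 18 mm at the lug tips, yellow marks on the housing below them. The lugs go down through the slots, either way round; fully home their tops are 2 to 3 mm below the lip's underside.
- stop (a point): On the axis, at the lugs' height under the lip. Once home, the funnel turns clockwise seen from above (about -z), with light friction and no spring, until its lugs meet rigid stops about 50 degrees (0.87 rad) from the slots; in the other direction it is blocked after some 8 degrees.
- drip_rest: Slanted green plastic rest, fixed to the bench, foot 95 x 92 mm, 73 mm high at its far edge. Origin at bench height under the plate's hole (35 mm diameter, its centre 62 mm up). The plate slopes 20 degrees, low edge towards -x; the parked funnel's axis points from the hole to -x and up.
- oil: Small brown dropper bottle with black cap, 26 x 26 x 66 mm, standing; origin at the centre of its underside. Leave alone.
- amber: Brown bottle with black cap, 60 x 60 x 135 mm, standing; origin at the centre of its underside. Leave alone.
- stain: Clear bottle with red cap, 52 x 52 x 118 mm, standing; origin at the centre of its underside. Leave alone.
Things that resemble listed ones, but are neither listed nor needed, are in the scene too. What is shaped like the funnel but purple or yellow is not meant.

How it is judged:
On the way:
1. the funnel stands upright with its stem fully home in the socket (z of funnel_centre in the frame of socket between 0.0355 and 0.041 m and horizontal distance between funnel_centre and socket below 0.004 m and angle between funnel_centre's own z axis and vertical below 0.06 rad), for 0.1 s.
At the end, for the whole second after the job is handed in: The funnel stands in the socket, upright within 0.06 rad, its centre point 35.5 to 41 mm above the socket point and within 4 mm of its axis, turned at least 0.72 rad from the slots (lugs under the lip, near the stops), at rest; the three bottles still standing where they were (all of step 1 and angle between the y axis of funnel_centre and the y axis of socket, either way round above 0.72 rad and linear speed of funnel below 0.02 m/s and angular speed of funnel below 0.2 rad/s and angle between each of oil, amber, stain's own z axis and vertical below 0.3 rad); the robot touches nothing.
It fails at once if the small brown dropper bottle is moved by more than 30 mm (distance of oil from where it was at the start of the episode above 0.03 m).
It fails at once if the brown bottle with the black cap is moved by more than 30 mm (distance of amber from where it was at the start of the episode above 0.03 m).
It fails at once if the clear bottle with the red cap is moved by more than 30 mm (distance of stain from where it was at the start of the episode above 0.03 m).
It also fails if it takes over 48 s, if anything falls off the work surface, if the arm or the gripper's body presses on something with over 40 N, if the wrist force passes 120 N, or if a joint passes its speed limit or range.

### The arm

A 6-joint arm with a two-finger parallel gripper is mounted at the origin on a cart in front of the work surface, level with it; the furniture and walls round the work are solid. World frame = base frame: x ahead of the robot, y to its left, z up, the work surface at z = 0. Lengths are in m, angles in rad, forces in N, time in s.
With the tool pointing down it reaches from about 0.425 to 0.925 m from the base axis. Payload 12.5 kg.
Tool frame: the origin (TCP) lies midway between the tips of the shut fingers; the grasp point (between the pads) lies 19 mm behind it (robot.grip_point_offset is the distance from the TCP to the grasp point, in m); y points along the fingers, x is the direction in which the jaws open and shut, and the axes are right-handed (so a half turn about y gives the same grasp; the last joint's range is limited). The gripper opens to 85 mm and grips with 20 to 120 N. Pads are 22 mm wide; open, the fingers measure 114 mm over their backs; the gripper's body (76 mm by 85 mm) begins 54 mm behind the grasp point. The pads swing forward as they close: fully open they stand 13 mm farther back than shut.
Start: joints at [-1.391, 0.491, 1.559, -0, 1.092, -0.106], TCP at [0.176, -0.6, 0.205] pointing down, gripper open.
Joint ranges: [-3.1, 3.1], [-0.84, 2.19], [0.05, 2.79], [-1.13, 4.28], [0.06, 2.93], [-2.69, 2.69]. Speed limits (rad/s): [2.22, 2.22, 2.79, 3.14, 3.14, 3.14].

### API

Orientations are given as a unit quaternion [w, x, y, z].
In Python, from plant import sensors, grab_frame, calibration, robot, silhouettes gives the robot as it stands.
- The arm moves only by the shell command python3 -m creep 'ROWS' [OPENING] [FORCE]. ROWS is a JSON object of lists of equal length, an entry for each row: "dp": the shift along the tool's x, y, z in m, a list of three; "turn": the turn about the tool's y in rad. In form: {"dp": [[x, y, z], ...], "turn": [turn, ...]}. A call has exactly 10 rows; each row is the pose to reach, as a shift and turn from the pose commanded when the call began, along the tool's axes at that moment; what a row does not reach only later rows make up. A row lasts 1/12 s, in which the tool goes at most 41.7 mm and 7.16 degrees, less where a joint would pass 70% of its speed; a pose out of reach is approached as far as the arm can. A call with a gripper value outside its range is refused whole. OPENING is the closure in counts, from 0 (fully open) to 255 (shut), set as the call begins (- or left out, the last holds). The fingers move at their own pace and stop on an object; FORCE is the grip in N (left out, the last holds). Time passes only in rows, so rows that repeat a pose let the fingers close, or fill a call up. It gives the time, the measured TCP pose, the force and the opening at its end, in the units of the state.
- sensors.state(): the state, without advancing time (a new reading comes with each control period).
- grab_frame(name): name is "scene" or "top" or "wrist"; returns (picture, depth): 400x640x3 uint8, red, green, blue; 400x640 float32, m along the optical axis (not along the pixel's ray), 0 where there is no reading.
- calibration(name): a dict with "fx", "fy", "cx", "cy" (pixels), "eye" and "orientation" of the camera in the world. Camera axes: x right, y down, z forward; pixel columns grow to the right and rows downward; lengths in m; the calibration is good to about 2 mm. A picture is of the moment at which its call begins: read the wrist's pose just before it. calibration takes no time and is no camera call; for the wrist camera it gives the pose at the moment of the call.
- robot.finish_job(): hands the job in, once; it reports no verdict.
Trained networks look in the newest picture that a camera, given by its name, has taken for a name from the list of things; names that differ only in an ending like _2 or _b are one class to them, and where a whole thing is asked for, a point or a joint stands for the part that bears it (a point fixed in the world has none). Each returns a list of dicts, best first, with "score" (0 to 1); they miss things now and then, are a little off and sometimes report something else, mostly with a low value. They report only what shows in the picture. A call takes as long as a camera call. They do not tell look-alikes from the thing itself.
- silhouettes(camera, label): "region" (400x640 bool, what is visible of it) and "pixel" ([column, row] in pixels, amid what is visible of it).
The state is a dict: "time": time; "joint_positions": joint angles; "qvel": joint speeds; "tau": joint torques, N m; "position": TCP position; "orientation": TCP orientation; "ft_force": force on the tool from outside, world axes, zero at the start; "ft_torque": the same for the moment, N m; "opening": finger opening in m.
Only numpy, scipy, OpenCV 4.12 (cv2) and the standard library are available. Lean on these libraries where they do the work, as an engineer would, in place of code of your own. Each camera call takes 0.05 s, during which the arm holds its last target. There are 200 camera calls.

## Working session

There is one attempt and no reset: what is moved stays moved. The work goes in short steps, Python scripts to look and compute and a shell command to move; the robot and the scene stay as the last step left them, time stands still between calls to the robot, and variables do not carry over. Pictures are saved under pics/ and viewed, about 8 in all and at most 12, crops included, and the job is handed in when it is done.

```bash
ls; mkdir -p pics; cat > h.py <<'E'
import numpy as np, cv2
from scipy.spatial.transform import Rotation as R
from plant import sensors, grab_frame, calibration, robot, silhouettes
def rot(q): return R.from_quat([q[1],q[2],q[3],q[0]]).as_matrix()
def cloud(d,c):
    v,u=np.mgrid[0:400,0:640]
    p=np.stack([(u-c['cx'])/c['fx']*d,(v-c['cy'])/c['fy']*d,d],-1)
    return p@rot(c['orientation']).T+np.array(c['eye'])
def save(n,im): cv2.imwrite('pics/'+n+'.png',im[...,::-1])
E
python3 - <<'E'
from h import *
ims=[]
for n in ['scene','top']:
    c=calibration(n); im,d=grab_frame(n); np.savez('/tmp/'+n,im=im,d=d); P=cloud(d,c); ims.append(im)
    print(n,np.round(c['eye'],3),np.round(rot(c['orientation'])[:,2],2),c['fx'])
    for l in ['funnel','socket','drip_rest','oil','amber','stain']:
        for s in silhouettes(n,l)[:4]:
            m=s['region']&(d>0); q=P[m]
            print(l,round(s['score'],2),np.round(s['pixel']),m.sum(),np.round(np.median(q,0),3) if m.any() else '',np.round(q.min(0),3),np.round(q.max(0),3))
save('a',ims[0]);save('b',ims[1])
s=sensors.state();print(s['position'],s['orientation'],rot(s['orientation']),s['time'],s['opening'],robot.grip_point_offset)
E
```

```text
pics
scene [-0.09  -1.13   0.756] [ 0.4   0.8  -0.45] 421.3766131998318
funnel 0.18 [372. 238.] 667 [ 0.547 -0.207  0.038] [ 0.51  -0.232 -0.001] [ 0.638 -0.139  0.061]
socket 0.94 [372. 238.] 696 [ 0.548 -0.205  0.037] [ 0.51  -0.233 -0.002] [ 0.655 -0.065  0.061]
oil 0.52 [353. 211.] 74 [ 0.602 -0.008  0.037] [ 0.593 -0.017  0.005] [0.613 0.001 0.065]
oil 0.16 [373. 240.] 663 [ 0.549 -0.207  0.039] [ 0.51  -0.232 -0.002] [ 0.652 -0.065  0.061]
amber 0.77 [412. 260.] 914 [ 0.551 -0.396  0.077] [ 0.532 -0.412  0.002] [ 0.588 -0.359  0.139]
top [0.312 0.012 1.346] [ 0.15 -0.02 -0.99] 403.5713545772003
funnel 0.68 [269. 195.] 176 [0.519 0.155 0.087] [0.489 0.133 0.051] [0.542 0.181 0.133]
funnel 0.54 [324. 218.] 300 [ 0.454 -0.007  0.034] [ 0.421 -0.05  -0.004] [0.489 0.036 0.045]
funnel 0.53 [372. 229.] 324 [ 0.405 -0.171  0.034] [ 0.359 -0.205 -0.005] [ 0.449 -0.135  0.046]
socket 0.56 [377. 184.] 651 [ 0.553 -0.18   0.04 ] [ 0.511 -0.236 -0.005] [ 0.604 -0.138  0.067]
drip_rest 0.97 [277. 194.] 574 [0.527 0.149 0.054] [ 0.478  0.105 -0.005] [0.587 0.21  0.076]
oil 0.49 [317. 171.] 74 [ 0.599 -0.001  0.045] [ 0.59  -0.014 -0.003] [0.617 0.01  0.069]
amber 0.6 [440. 177.] 426 [ 0.555 -0.367  0.097] [ 0.532 -0.407  0.004] [ 0.591 -0.349  0.14 ]
stain 0.59 [195. 186.] 316 [0.535 0.391 0.086] [0.515 0.376 0.003] [0.564 0.426 0.121]
[ 0.17622472 -0.59966926  0.20474989] [-0.56607084  0.56615187 -0.42366476  0.42372636] [[ 2.81928280e-01  1.07584983e-06  9.59435483e-01]
 [-9.59435473e-01 -1.43940988e-04  2.81928277e-01]
 [ 1.38405404e-04 -9.99999990e-01 -3.95488266e-05]] 0.7 0.08520131333238795 0.0187
```

```bash
python3 - <<'E'
from h import *
a=np.load('/tmp/scene.npz')['im'];b=np.load('/tmp/top.npz')['im']
save('c',np.vstack([cv2.resize(a[150:330,230:530],(800,480))[:300],cv2.resize(b[110:270,170:500],(800,390))[:300]]))
save('c',cv2.resize(b[120:270,170:460],(800,414)))
E
```

```text
(no output)
```

View pics/a.png

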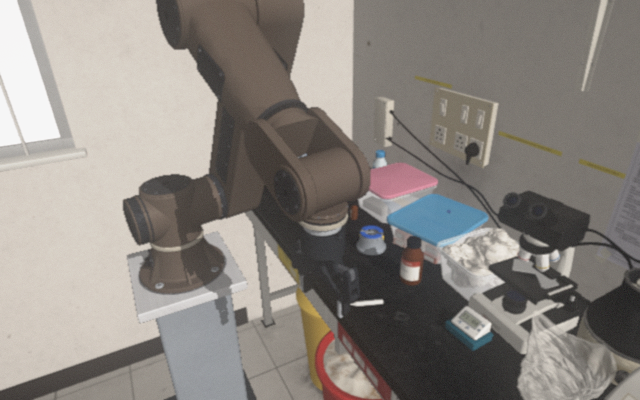

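View pics/c.png

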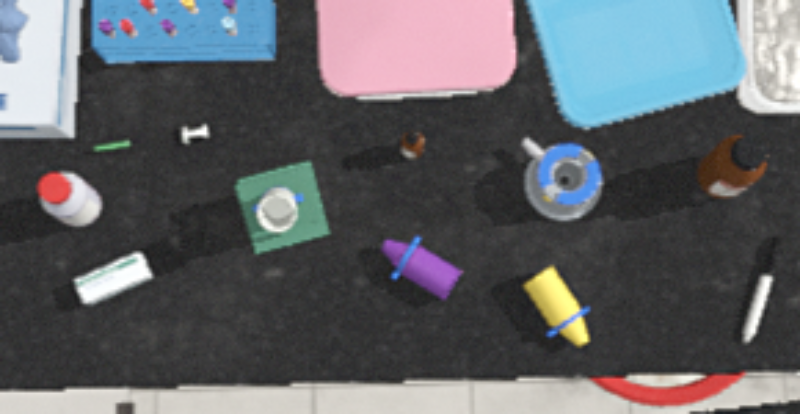

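Pictures so far: 2. Candidates in the top crop are the white funnel on the green rest (278,208), the purple look-alike (422,268) and the yellow one (557,305). I choose the white one with blue lugs on the rest. Next I fit the rest's slope, the rough funnel pose and the socket.

```bash
python3 - <<'E'
from h import *
z=np.load('/tmp/top.npz');im,d=z['im'],z['d'];P=cloud(d,calibration('top'))
hsv=cv2.cvtColor(im,cv2.COLOR_RGB2HSV)
box=np.zeros((400,640),bool);box[165:225,245:300]=1
g=box&(hsv[...,0]>50)&(hsv[...,0]<90)&(hsv[...,1]>60)&(P[...,2]>.035)
q=P[g];A=np.c_[q[:,:2],np.ones(len(q))]
k=np.ones(len(q),bool)
for _ in range(5):
    s=np.linalg.lstsq(A[k],q[k,2],rcond=None)[0];k=abs(A@s-q[:,2])<.004
n=np.array([-s[0],-s[1],1]);n/=np.linalg.norm(n)
print('plate',s,n,np.degrees(np.arccos(n[2])),'yaw of +x',np.degrees(np.arctan2(-n[1],-n[0])),g.sum(),k.sum())
print(cv2.minAreaRect(q[k][:,:2].astype(np.float32)))
w=box&(hsv[...,1]<50)&(hsv[...,2]>110)&(P[...,2]>.08);print('white',P[w].mean(0),P[w].min(0),P[w].max(0))
b=box&(hsv[...,0]>95)&(hsv[...,0]<125)&(hsv[...,1]>90)&(P[...,2]>.05);print('blue',np.round(P[b],3))
box[:]=0;box[165:205,355:395]=1
b=box&(hsv[...,0]>95)&(hsv[...,0]<125)&(hsv[...,1]>90)&(P[...,2]>.05)
print('lip',cv2.minEnclosingCircle(P[b][:,:2].astype(np.float32)),np.median(P[b],0))
E
```

```text
plate [ 0.12514904  0.00073474 -0.00315609] [-1.24180310e-01 -7.29057112e-04  9.92259401e-01] 7.133545783949137 yaw of +x 0.3363771237675502 316 136
((0.5306805372238159, 0.1568799465894699), (0.06362257897853851, 0.08398374170064926), 15.045927047729492)
white [0.51025343 0.15154016 0.12199974] [0.3115502  0.01184873 0.08135333] [0.54247336 0.17113348 1.34586428]
blue [[0.54  0.137 0.059]
 [0.538 0.133 0.068]
 [0.537 0.129 0.071]
 [0.535 0.136 0.066]
 [0.535 0.133 0.067]
 [0.534 0.129 0.07 ]
 [0.532 0.136 0.065]
 [0.532 0.133 0.066]
 [0.531 0.129 0.068]
 [0.53  0.134 0.059]
 [0.527 0.185 0.059]
 [0.524 0.188 0.059]
 [0.523 0.184 0.067]
 [0.521 0.185 0.059]]
lip ((0.45953333377838135, -0.10134831070899963), 0.18641312420368195) [ 0.55898117 -0.18817835  0.05735866]
```

```bash
python3 -m creep '{"dp":[[-0.02,-0.01,0.035],[-0.05,-0.02,0.07],[-0.08,-0.03,0.105],[-0.105,-0.04,0.14],[-0.13,-0.05,0.18],[-0.155,-0.06,0.215],[-0.18,-0.06,0.25],[-0.205,-0.06,0.29],[-0.23,-0.06,0.325],[-0.258,-0.06,0.36]],"turn":[-0.12,-0.24,-0.36,-0.48,-0.6,-0.72,-0.84,-0.96,-1.08,-1.2]}' 0 30
python3 - <<'E'
from h import *
s=sensors.state();T=rot(s['orientation']);c=calibration('wrist')
print(s['time'],s['position'],T.round(3),s['joint_positions'])
print('cam in tool',T.T@(np.array(c['eye'])-s['position']),(T.T@rot(c['orientation'])).round(3),c['fx'])
E
```

```text
time: 1.53
position: [0.4301, -0.2757, 0.265]
orientation: [-0.706, 0.707, -0.028, 0.028]
ft_force: [1.1, -0.4, -0.3]
opening: 0.0857
1.5333 [ 0.43010946 -0.2757154   0.26500885] [[ 0.997  0.001  0.079]
 [-0.079 -0.001  0.997]
 [ 0.001 -1.    -0.001]] [-6.99366959e-01  2.65685377e-01  1.75090968e+00 -6.04190631e-05
  1.12391813e+00 -6.20118852e-01]
cam in tool [ 0.00044026 -0.16983048  0.0695148 ] [[ 1.    -0.    -0.001]
 [ 0.001 -0.277  0.961]
 [-0.001 -0.961 -0.277]] 275.98546314689963
```

```bash
python3 - <<'E'
from h import *
c=calibration('wrist');im,d=grab_frame('wrist');np.savez('/tmp/w1',im=im,d=d,P=cloud(d,c));save('w1',im)
E
python3 -m creep '{"dp":[[0.004,0,0.038],[0.008,0,0.076],[0.012,0,0.114],[0.016,0,0.152],[0.02,0.01,0.19],[0.024,0.01,0.228],[0.028,0.02,0.266],[0.032,0.025,0.304],[0.036,0.025,0.342],[0.04,0.025,0.38]],"turn":[-0.03,-0.06,-0.09,-0.12,-0.15,-0.18,-0.21,-0.24,-0.27,-0.305]}' 
python3 - <<'E'
from h import *
s=sensors.state();print(rot(s['orientation']).round(3))
c=calibration('wrist');im,d=grab_frame('wrist');np.savez('/tmp/w2',im=im,d=d,P=cloud(d,c))
a=np.load('/tmp/w1.npz')['im'];save('w12',np.vstack([cv2.resize(x,(480,300)) for x in (a,im)]))
for f in silhouettes('wrist','funnel')[:3]: print(f['score'],f['pixel'],f['region'].sum())
E
```

```text
time: 2.42
position: [0.501, 0.0998, 0.2394]
orientation: [-0.703, 0.703, 0.078, -0.078]
ft_force: [0.9, -0.2, 0.3]
opening: 0.0855
[[ 0.976 -0.    -0.219]
 [ 0.219 -0.     0.976]
 [-0.    -1.    -0.   ]]
0.83 [276.5, 236.6] 1600
0.78 [243.8, 316.7] 733
0.71 [348.5, 142.5] 1769
```

View pics/w12.png

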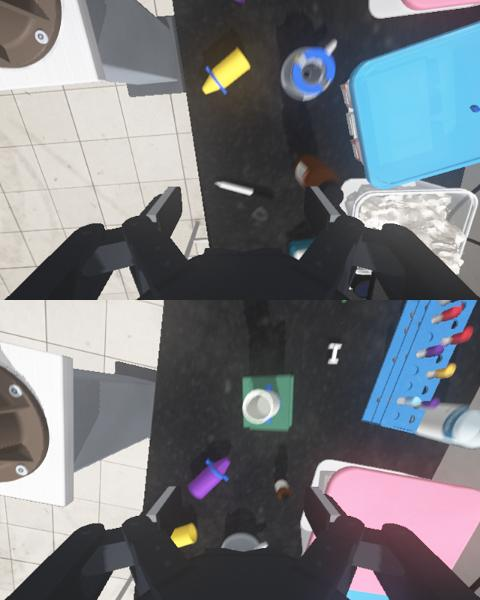

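```bash
python3 - <<'E'
from h import *
def fit(q):
    A=np.c_[2*q[:,:2],np.ones(len(q))];s=np.linalg.lstsq(A,(q[:,:2]**2).sum(1),rcond=None)[0]
    return s[:2],np.sqrt(s[2]+s[:2]@s[:2])
z=np.load('/tmp/w2.npz');im,P=z['im'],z['P'];hsv=cv2.cvtColor(im,cv2.COLOR_RGB2HSV)
box=np.zeros((400,640),bool);box[90:190,310:400]=1
Z=P[...,2]
w=box&(hsv[...,1]<60)&(Z>.085)&(Z<.15); q=P[w]
ax0=np.array([-.342*.976,-.342*.219,.94])
h=q@ax0; top=np.percentile(h,99);rim=q[h>top-.004]
print('w',w.sum(),'maxh',top,'rim z',rim[:,2].min(),rim[:,2].max())
e1=np.array([.94*.976,.94*.219,.342]);e2=np.cross(ax0,e1)
c,r=fit(np.c_[rim@e1,rim@e2]);C=c[0]*e1+c[1]*e2+np.median(rim@ax0)*ax0
print('rim centre',C,'r',r,len(rim),'centre point',C-.030*ax0)
# rim plane normal
u,s,vt=np.linalg.svd(rim-rim.mean(0));print('normal',vt[2],s)
for nm,bx,zl,zh in [('lugs',box,.05,.1)]:
    b=bx&(hsv[...,0]>100)&(hsv[...,0]<128)&(hsv[...,1]>90)&(Z>zl)&(Z<zh)
    n,l,st,ce=cv2.connectedComponentsWithStats(b.astype(np.uint8))
    for i in range(1,n):
        if st[i,4]>4: print('lug',ce[i],st[i,4],P[l==i].mean(0),P[l==i].min(0),P[l==i].max(0))
g=box&(hsv[...,0]>50)&(hsv[...,0]<90)&(hsv[...,1]>60)&(Z>.03);q=P[g];A=np.c_[q[:,:2],np.ones(len(q))];k=np.ones(len(q),bool)
for _ in range(8):
    s=np.linalg.lstsq(A[k],q[k,2],rcond=None)[0];k=abs(A@s-q[:,2])<.004
print('plate',s,np.degrees(np.arctan(np.hypot(*s[:2]))),np.degrees(np.arctan2(s[1],s[0])),k.sum(),len(k))
print(cv2.minAreaRect(q[:,:2].astype(np.float32)))
z=np.load('/tmp/w1.npz');im,P=z['im'],z['P'];hsv=cv2.cvtColor(im,cv2.COLOR_RGB2HSV);Z=P[...,2]
box[:]=0;box[50:140,365:455]=1
b=box&(hsv[...,0]>95)&(hsv[...,0]<128)&(hsv[...,1]>90)&(Z>.045)&(Z<.07);q=P[b]
r=np.full(3,0);c=np.median(q[:,:2],0)
print('lip',len(q),np.median(q,0));(c,R_)=cv2.minEnclosingCircle(q[:,:2].astype(np.float32));print(c,R_)
y=box&(hsv[...,0]>18)&(hsv[...,0]<35)&(hsv[...,1]>90);n,l,st,ce=cv2.connectedComponentsWithStats(y.astype(np.uint8))
for i in range(1,n): print('yellow',ce[i],st[i,4],np.median(P[l==i],0))
E
```

```text
w 1042 maxh -0.061464887479147724 rim z 0.11712747978572496 0.13360851196910012
rim centre [0.50865545 0.1513744  0.12538349] r 0.01932361523340554 369 centre point [0.51866921 0.15362134 0.09718349]
normal [ 0.3389946   0.08505933 -0.9369352 ] [0.26441449 0.25907633 0.0196989 ]
lug [358.08       116.38666667] 75 [0.52373279 0.18433618 0.06516153] [0.51882586 0.17909096 0.06152146] [0.52909732 0.18990263 0.06968081]
lug [372.43478261 141.08695652] 23 [0.54696744 0.16048091 0.07119728] [0.54484568 0.14963081 0.06795124] [0.54844813 0.17080927 0.07920157]
lug [357.87878788 160.84848485] 33 [0.53635917 0.133512   0.0681759 ] [0.53134087 0.1294896  0.06342166] [0.54040753 0.14004051 0.09293514]
plate [ 0.34938273  0.08640394 -0.13589761] 19.794221603175856 13.89079901512759 1860 1906
((0.5263427495956421, 0.15605410933494568), (0.07282865047454834, 0.08291375637054443), 13.942091941833496)
lip 1337 [ 0.55903864 -0.18517736  0.05852003]
(0.557268500328064, -0.18583743274211884) 0.036265429109334946
yellow [394.23076923  77.        ] 13 [ 0.53658413 -0.15343944  0.02414036]
```

The close view confirms it: white funnel mouth at (348,142) leaning to image left, lugs level, rest yaw 13.9°. I'm moving in with the jaws along the lean plane, so the pads straighten the cup.

```bash
python3 -m creep '{"dp":[[0.014,0.01,0.025],[0.027,0.03,0.049],[0.027,0.05,0.049],[0.027,0.07,0.049],[0.027,0.09,0.049],[0.027,0.11,0.049],[0.027,0.13,0.049],[0.027,0.145,0.049],[0.027,0.155,0.049],[0.027,0.161,0.049]],"turn":[-0.011,-0.022,-0.022,-0.022,-0.022,-0.022,-0.022,-0.022,-0.022,-0.022]}' 
python3 -m creep '{"dp":[[0,0,0],[0,0,0],[0,0,0],[0,0,0],[0,0,0],[0,0,0],[0,0,0],[0,0,0],[0,0,0],[0,0,0]],"turn":[0,0,0,0,0,0,0,0,0,0]}' 255 25
python3 - <<'E'
from h import *
im,d=grab_frame('wrist');save('w3',im[80:400,150:500])
print(rot(sensors.state()['orientation']).round(3))
E
```

```text
time: 3.35
position: [0.5166, 0.1511, 0.0775]
orientation: [-0.702, 0.702, 0.085, -0.086]
ft_force: [-0.4, -0.1, -0.5]
opening: 0.0853
time: 4.18
position: [0.5171, 0.1517, 0.0797]
orientation: [-0.702, 0.702, 0.086, -0.085]
ft_force: [-2.5, -0.6, 6.7]
opening: 0.0422
[[ 0.971  0.002 -0.24 ]
 [ 0.24   0.     0.971]
 [ 0.002 -1.    -0.   ]]
```

View pics/w3.png

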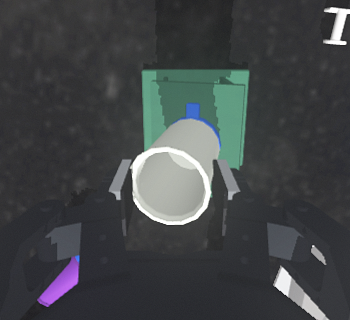

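Picture 4: the cup is between the pads and still leaning, lug at crop (193,112). I lift it along the funnel's axis.

```bash
python3 -m creep '{"dp":[[-0.002,-0.006,0],[-0.004,-0.012,0],[-0.006,-0.018,0],[-0.009,-0.026,0],[-0.012,-0.035,0],[-0.016,-0.045,0],[-0.02,-0.058,0],[-0.024,-0.075,0],[-0.028,-0.1,0],[-0.03,-0.125,0]],"turn":[0,0,0,0,0,0,0,0,0,0]}' 255 25
python3 - <<'E'
from h import *
c=calibration('wrist');im,d=grab_frame('wrist');np.savez('/tmp/w4',im=im,d=d,P=cloud(d,c));save('w4',im[80:400,150:500])
E
```

```text
time: 5.07
position: [0.4866, 0.1442, 0.205]
orientation: [-0.702, 0.702, 0.085, -0.086]
ft_force: [0.0, 0.3, -0.3]
opening: 0.0418
```

View pics/w4.png

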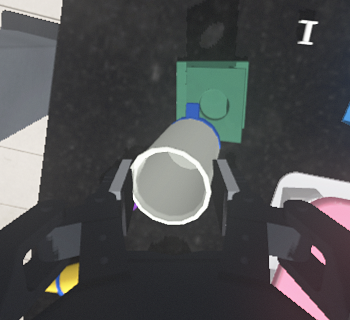

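Picture 5: the funnel is held but still leaning, with the collar towards the tool's +x. I measure the held pose, then fly to the socket.

```bash
cat >> h.py <<'E'
def held(P,im,s):
    "rim centre, axis and blue points in tool frame"
    T=rot(s['orientation']);Q=(P-np.array(s['position']))@T
    hsv=cv2.cvtColor(im,cv2.COLOR_RGB2HSV)
    w=(hsv[...,1]<60)&(hsv[...,2]>215)&(abs(Q[...,0])<.05)&(abs(Q[...,2])<.035)&(Q[...,1]<-.03)&(Q[...,1]>-.08)
    q=Q[w];h=None
    k=np.ones(len(q),bool)
    for _ in range(8):
        A=np.c_[q[:,0],q[:,2],np.ones(len(q))];a=np.linalg.lstsq(A[k],q[k,1],rcond=None)[0]
        k=abs(A@a-q[:,1])<.003
    n=np.array([a[0],-1,a[1]]);n/=np.linalg.norm(n);r=q[k]
    (cx,cz),R_=cv2.minEnclosingCircle(r[:,[0,2]].astype(np.float32))
    C=np.array([cx,a@[cx,cz,1],cz])
    b=(hsv[...,0]>100)&(hsv[...,0]<128)&(hsv[...,1]>90)&(abs(Q[...,0])<.05)&(abs(Q[...,2])<.05)&(Q[...,1]<.05)
    print('rim',C.round(4),'R',R_,'n',len(r),'axis',n.round(3),'tilt x,z deg',np.degrees(np.arctan2(n[[0,2]],-n[1])).round(1),'centre',(C-.03*n).round(4),'tip',(C-.095*n).round(4))
    B=Q[b];print('blue',len(B),B.mean(0).round(4) if len(B) else '')
    return Q,B
def look(n):
    s=sensors.state();c=calibration('wrist');im,d=grab_frame('wrist');P=cloud(d,c);save(n,im);np.savez('/tmp/'+n,im=im,d=d,P=P);return s,im,d,P
E
python3 - <<'E'
from h import *
z=np.load('/tmp/w4.npz');s=sensors.state();Q,B=held(z['P'],z['im'],s)
print(B[B[:,2]>B[:,2].max()-.006].mean(0).round(4),B.max(0),B.min(0))
E
python3 -m creep '{"dp":[[0.001,-0.01,-0.025],[0.002,-0.01,-0.065],[0.003,-0.01,-0.106],[0.005,-0.01,-0.147],[0.006,-0.01,-0.188],[0.008,-0.01,-0.23],[0.01,-0.01,-0.271],[0.011,-0.01,-0.312],[0.012,-0.01,-0.353],[0.0125,-0.01,-0.392]],"turn":[-0.03,-0.06,-0.09,-0.12,-0.15,-0.19,-0.23,-0.27,-0.31,-0.34]}' 255 25
python3 - <<'E'
from h import *
s,im,d,P=look('w5');held(P,im,s);print(rot(s['orientation']).round(3))
E
```

```text
rim [-0.0044 -0.0444  0.0023] R 0.02126627042889595 n 951 axis [-0.259 -0.966  0.007] tilt x,z deg [-15.    0.4] centre [ 0.0034 -0.0154  0.0021] tip [0.0202 0.0474 0.0016]
blue 340 [0.0127 0.013  0.0215]
[0.0105 0.0161 0.0282] [0.03031866 0.02175502 0.03094039] [-0.04428476 -0.11063116 -0.01322309]
time: 5.95
position: [0.5937, -0.2354, 0.2143]
orientation: [-0.677, 0.677, 0.204, -0.203]
ft_force: [-0.7, 0.4, -0.2]
opening: 0.0421
rim [-0.0035 -0.0491  0.0021] R 0.021313775330781937 n 835 axis [-0.241 -0.971 -0.002] tilt x,z deg [-13.9  -0.1] centre [ 0.0037 -0.02    0.0021] tip [0.0193 0.0431 0.0022]
blue 4367 [ 0.0323 -0.0786  0.0113]
[[ 0.834  0.001 -0.551]
 [ 0.551 -0.     0.834]
 [ 0.    -1.    -0.001]]
```

View pics/w5.png

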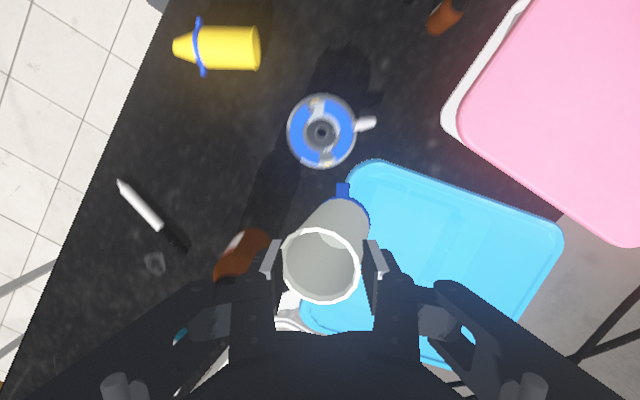

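Picture 6: the socket is at pixel (322,131), slots at (315,103) and (328,162), nozzle at (368,123). The funnel still leans. I measure the socket pose from this view.

```bash
cat >> h.py <<'E'
def socket(P,im,near=(.558,-.186)):
    hsv=cv2.cvtColor(im,cv2.COLOR_RGB2HSV);D=P[...,:2]-np.array(near);rr=np.hypot(D[...,0],D[...,1])
    b=(hsv[...,0]>100)&(hsv[...,0]<128)&(hsv[...,1]>90)&(rr<.045)&(abs(P[...,2]-.058)<.008)
    q=P[b]
    from scipy.optimize import least_squares
    c=np.array(near)
    for _ in range(4):  # outer edge per angular bin
        v=q[:,:2]-c;a=np.degrees(np.arctan2(v[:,1],v[:,0]))//8;r=np.hypot(*v.T)
        o=[];i=[]
        for k in set(a):
            m=np.where(a==k)[0]
            if len(m)>8: o.append(q[m[r[m]>=np.percentile(r[m],90)],:2].mean(0));i.append(q[m[r[m]<=np.percentile(r[m],10)],:2].mean(0))
        f=lambda p:np.r_[np.hypot(*(np.array(o)-p[:2]).T)-p[2],np.hypot(*(np.array(i)-p[:2]).T)-p[3]]
        s=least_squares(f,[*c,.035,.023],loss='soft_l1',f_scale=.001);c=s.x[:2]
    v=q[:,:2]-c;a=np.degrees(np.arctan2(v[:,1],v[:,0]));r=np.hypot(*v.T);a=a[(r>.024)&(r<.03)]
    h=np.histogram(a%180,bins=90,range=(0,180))[0]
    # slot centre: angle maximising emptiness via 180-periodic mean
    e=h.max()-np.minimum(h,np.median(h)); e=np.where(h<.4*np.median(h),1,0)
    t=np.arange(1,180,2);z=(e*np.exp(2j*np.radians(t))).sum();print('empty bins',t[e>0])
    yaw=np.degrees(np.angle(z))/2-90
    print('socket',c.round(4),'ro,ri',s.x[2:].round(4),'z',np.median(q[:,2]).round(4),'slot yaw->socket yaw',yaw,yaw+180,len(q))
    y=(hsv[...,0]>18)&(hsv[...,0]<35)&(hsv[...,1]>90)&(rr<.05);print('yellow',y.sum(),P[y].mean(0) if y.any() else '')
    m=(P[...,2]>.012)&(rr>.05)&(rr<.068)&(P[...,2]<.05)&(hsv[...,1]<60)&(hsv[...,2]>120)
    if m.any(): t=P[m].mean(0)[:2]-c;print('nozzle yaw',np.degrees(np.arctan2(t[1],t[0])),m.sum())
E
python3 - <<'E'
from h import *
for n in ['w1','w5']:
    z=np.load(f'/tmp/{n}.npz');socket(z['P'],z['im'])
E
```

```text
empty bins [117 119 121 123 125 127 129 131 133 135 137 139 141 143 145 147 149 151]
socket [ 0.5572 -0.185 ] ro,ri [0.0348 0.0235] z 0.0586 slot yaw->socket yaw -136.0 44.0 1233
yellow 12 [ 0.53638863 -0.15361223  0.02638317]
nozzle yaw 45.18530036828814 108
empty bins [119 121 123 125 127 129 131 133 135 137 139 141 143 145 147 149 151 153]
socket [ 0.5577 -0.1864] ro,ri [0.0352 0.0228] z 0.0588 slot yaw->socket yaw -134.0 46.0 1624
yellow 21 [ 0.55512929 -0.17753875  0.38410918]
nozzle yaw 44.83616824991535 128
```

```bash
python3 -m creep '{"dp":[[-0.006,0,0.015],[-0.014,0,0.035],[-0.022,0.02,0.055],[-0.022,0.04,0.055],[-0.022,0.06,0.055],[-0.022,0.08,0.055],[-0.022,0.095,0.055],[-0.022,0.105,0.055],[-0.022,0.113,0.055],[-0.022,0.119,0.055]],"turn":[-0.05,-0.1,-0.15,-0.2,-0.2,-0.2,-0.2,-0.2,-0.2,-0.2]}' 255 25
python3 -m creep '{"dp":[[0.005,0,0],[0.009,0,0],[0.012,0,0],[0.015,0,0],[0.018,0,0],[0.02,0,0],[0.022,0,0],[0.024,0,0],[0.026,0,0],[0.026,0,0]],"turn":[0,0,0,0,0,0,0,0,0,0]}' 255 25
python3 - <<'E'
from h import *
s,im,d,P=look('w6');held(P,im,s);print(rot(s['orientation']).round(3))
E
```

```text
time: 6.83
position: [0.5452, -0.1993, 0.0944]
orientation: [-0.654, 0.654, 0.27, -0.269]
ft_force: [-0.3, -0.0, -0.1]
opening: 0.0419
time: 7.67
position: [0.5637, -0.1811, 0.0949]
orientation: [-0.654, 0.654, 0.269, -0.27]
ft_force: [-3.8, -4.6, 4.4]
opening: 0.0391
rim [-0.0012 -0.0452  0.0021] R 0.02108134888112545 n 878 axis [-0.048 -0.999  0.007] tilt x,z deg [-2.8  0.4] centre [ 0.0002 -0.0153  0.0018] tip [0.0033 0.0496 0.0014]
blue 2571 [-0.0079  0.0214  0.0096]
[[ 0.709 -0.    -0.705]
 [ 0.705 -0.001  0.709]
 [-0.    -1.    -0.   ]]
```

View pics/w6.png

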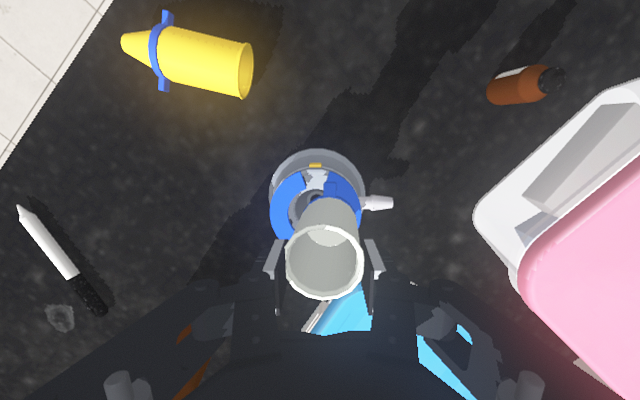

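Picture 7: the funnel is now upright in the grip (opening 39 mm), lug at (330,185), slot mark at (315,164). I centre it over the socket, then check the lug and slot angles.

```bash
python3 -m creep '{"dp":[[-0.001,-0.005,0],[-0.003,-0.006,0],[-0.006,-0.006,-0.0005],[-0.009,-0.006,-0.0007],[-0.009,-0.005,-0.0007],[-0.009,-0.003,-0.0007],[-0.009,0,-0.0007],[-0.009,0.002,-0.0007],[-0.009,0.004,-0.0007],[-0.009,0.004,-0.0007]],"turn":[0,0,0,0,0,0,0,0,0,0]}' 255 45
python3 - <<'E'
from h import *
s,im,d,P=look('w7');Q,B=held(P,im,s)
hsv=cv2.cvtColor(im,cv2.COLOR_RGB2HSV)
b=(hsv[...,0]>100)&(hsv[...,0]<128)&(hsv[...,1]>90)
m=b&(abs(Q[...,0])<.045)&(Q[...,2]>.015)&(Q[...,2]<.04)&(P[...,2]>.062)&(P[...,2]<.085);q=Q[m]
print('lug n',len(q),q.min(0),q.max(0));l=q[q[:,2]>.024];print('lug mean',l.mean(0),np.percentile(l[:,0],[3,97]))
socket(P,im)
t=Q[(hsv[...,0]>18)&(hsv[...,0]<35)&(hsv[...,1]>90)&(np.hypot(Q[...,0],Q[...,2])<.055)&(P[...,2]<.07)];print('yellow tool',len(t),t.mean(0))
save('w7c',cv2.resize(im[130:310,240:400],(640,720))[:600])
E
```

```text
time: 8.55
position: [0.5575, -0.1877, 0.09]
orientation: [0.654, -0.654, -0.269, 0.27]
ft_force: [-1.0, 0.2, 0.2]
opening: 0.0385
rim [-0.0007 -0.0451  0.0018] R 0.02137386053800583 n 793 axis [-0.049 -0.999  0.011] tilt x,z deg [-2.8  0.6] centre [ 0.0007 -0.0151  0.0015] tip [0.0039 0.0498 0.0008]
blue 3039 [0.0048 0.0202 0.0095]
lug n 258 [-0.01028912  0.01420146  0.01504624] [0.01721062 0.02126293 0.03005605]
lug mean [0.00375613 0.01713486 0.02719929] [-0.00036238  0.00799411]
empty bins [119 121 123 125 127 129 131 133 135 137 139 141 143 145 147 149 151]
socket [ 0.5581 -0.1863] ro,ri [0.0356 0.0235] z 0.0587 slot yaw->socket yaw -135.0 45.0 2376
yellow 63 [ 0.53148653 -0.15977585  0.04266232]
nozzle yaw 46.709569091392936 268
yellow tool 63 [0.00122867 0.04733005 0.03814255]
```

View pics/w7c.png

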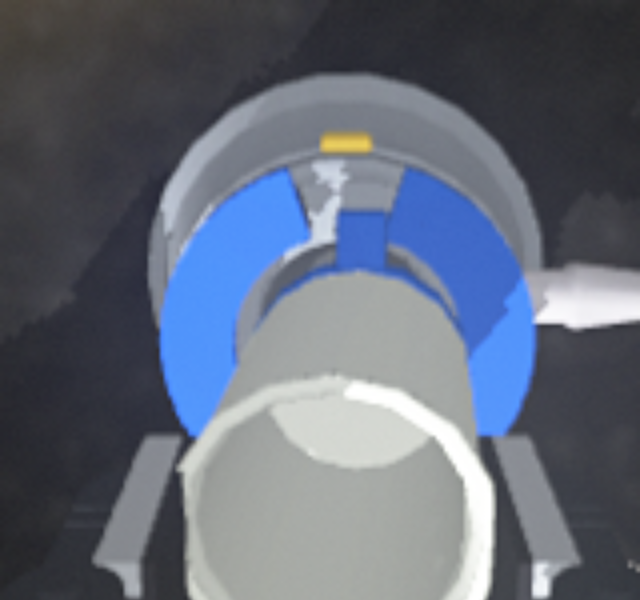

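Picture 8: the lug at crop (362,240) sits about 2 mm right of the slot's middle (345,190), with the stem in the mouth. I correct by 1.3 mm and 3° and go down.

```bash
python3 -m creep '{"dp":[[-0.0013,0,-0.0005],[-0.0013,0.001,-0.0005],[-0.0013,0.003,-0.0005],[-0.0013,0.006,-0.0005],[-0.0013,0.009,-0.0005],[-0.0013,0.012,-0.0005],[-0.0013,0.015,-0.0005],[-0.0013,0.017,-0.0005],[-0.0013,0.019,-0.0005],[-0.0013,0.021,-0.0005]],"turn":[-0.05,-0.05,-0.05,-0.05,-0.05,-0.05,-0.05,-0.05,-0.05,-0.05]}' 255 45
python3 - <<'E'
from h import *
s,im,d,P=look('w8');held(P,im,s);print(s['ft_force'],s['ft_torque'])
save('w8c',cv2.resize(im[130:310,240:400],(640,720))[:600])
E
```

```text
time: 9.43
position: [0.5569, -0.1899, 0.07]
orientation: [-0.646, 0.647, 0.286, -0.286]
ft_force: [-6.6, -4.9, 21.0]
opening: 0.0381
rim [-0.0009 -0.0453  0.0018] R 0.021178027614951134 n 688 axis [-0.043 -0.999 -0.005] tilt x,z deg [-2.5 -0.3] centre [ 0.0003 -0.0153  0.0019] tip [0.0031 0.0496 0.0023]
blue 3401 [0.007  0.005  0.0109]
[-6.64294418 -4.893897   21.0497137 ] [-1.2680867   1.58915444  0.0402561 ]
```

View pics/w8c.png

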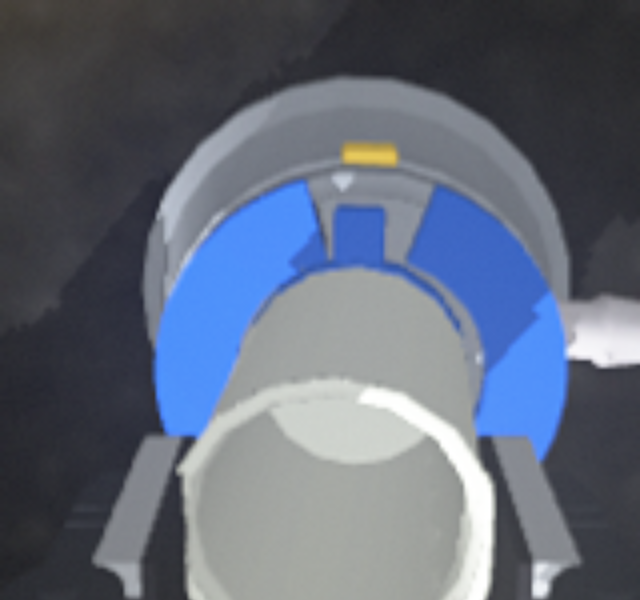

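Picture 9: the lug is down through the slot at crop (360,235). The collar is slightly off to -x, and there is 21 N up because of the residual lean. I shift +x while pressing lightly.

```bash
python3 -m creep '{"dp":[[0.0005,0,0],[0.001,0,0],[0.0015,0.0005,0],[0.002,0.001,0],[0.0025,0.0015,0],[0.0025,0.002,0],[0.0025,0.0025,0],[0.0025,0.003,0],[0.0025,0.003,0],[0.0025,0.003,0]],"turn":[0,0,0,0,0,0,0,0,0,0]}' 255 30
python3 - <<'E'
from h import *
s,im,d,P=look('w9');Q,B=held(P,im,s);print(s['ft_force'],s['ft_torque'],s['position']);socket(P,im)
E
```

```text
time: 10.32
position: [0.559, -0.1885, 0.0687]
orientation: [-0.646, 0.648, 0.286, -0.286]
ft_force: [-8.3, -5.0, 23.4]
opening: 0.0382
rim [-0.0007 -0.0455  0.0019] R 0.021115629002451897 n 678 axis [-0.007 -1.    -0.014] tilt x,z deg [-0.4 -0.8] centre [-0.0005 -0.0155  0.0023] tip [-0.      0.0495  0.0033]
blue 3537 [0.0043 0.0035 0.0106]
[-8.33229285 -4.98499372 23.3614676 ] [-1.21998459  2.05949384  0.06267963] [ 0.55896923 -0.18851246  0.06873466]
empty bins [121 123 125 127 147 149]
socket [ 0.5591 -0.1875] ro,ri [0.0359 0.0228] z 0.0586 slot yaw->socket yaw -138.20727803372648 41.79272196627352 3031
yellow 72 [ 0.53152754 -0.159589    0.04405481]
nozzle yaw 48.32616261374496 317
```

```bash
python3 -m creep '{"dp":[[0,0,0],[0,0,0],[0,0,0],[0,0,0],[0,0,0],[0,0,0],[0,0,0],[0,0,0],[0,0,0],[0,0,0]],"turn":[0,0,0,0,0,0,0,0,0,0]}' 90 30
python3 - <<'E'
from h import *
s,im,d,P=look('w10');Q,B=held(P,im,s);print(s['ft_force'],s['position'])
b=P[(abs(Q[...,0])<.05)&(abs(Q[...,2])<.035)&(Q[...,1]<-.03)&(Q[...,1]>-.08)]
T=rot(s['orientation']);hsv=cv2.cvtColor(im,cv2.COLOR_RGB2HSV);w=(hsv[...,1]<60)&(hsv[...,2]>215)&(abs(Q[...,0])<.04)&(abs(Q[...,2])<.035)&(Q[...,1]<-.03)&(Q[...,1]>-.08)
print('rim world z',np.percentile(P[w][:,2],[5,50,95]))
save('w10c',cv2.resize(im[130:310,240:400],(640,720))[:600])
E
```

```text
time: 11.2
position: [0.5588, -0.1873, 0.0665]
orientation: [-0.647, 0.647, 0.286, -0.286]
ft_force: [0.2, 0.2, -0.3]
opening: 0.0556
rim [ 0.0003 -0.0476  0.0018] R 0.02120690979063511 n 918 axis [ 0.014 -1.    -0.   ] tilt x,z deg [ 0.8 -0. ] centre [-0.0001 -0.0176  0.0018] tip [-0.001   0.0474  0.0018]
blue 4843 [ 0.0083 -0.0186  0.006 ]
[ 0.18177071  0.21237849 -0.27430061] [ 0.55881563 -0.18728642  0.06652722]
rim world z [0.11168495 0.11412989 0.11546526]
```

View pics/w10c.png

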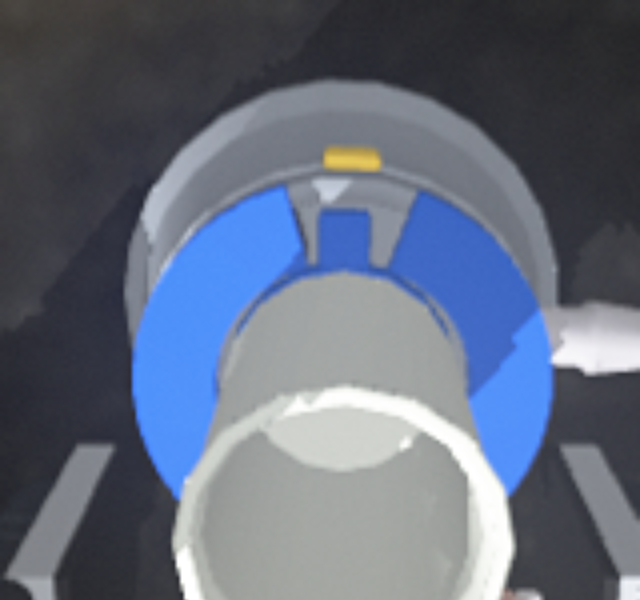

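Picture 10: released, the funnel stands upright and centred, lug in the slot at crop (345,238). Its centre measures 84 mm high, which agrees with home. I centre the grip on its axis, regrip and twist.

```bash
python3 -m creep '{"dp":[[0,0,0.0018],[0,0,0.0018],[0,0,0.0018],[0,0,0.0018],[0,0,0.0018],[0,0,0.0018],[0,0,0.0018],[0,0,0.0018],[0,0,0.0018],[0,0,0.0018]],"turn":[0,0,0,0,0,0,0,0,0,0]}' 255 30
python3 -m creep '{"dp":[[0,0,0],[0,0,0],[0,0,0],[0,0,0],[0,0,0],[0,0,0],[0,0,0],[0,0,0],[0,0,0],[0,0,0]],"turn":[0.08,0.17,0.26,0.35,0.44,0.53,0.62,0.71,0.8,0.8]}' 255 30
python3 - <<'E'
from h import *
s,im,d,P=look('w11');Q,B=held(P,im,s);print(s['ft_force'],s['ft_torque'],s['position'],np.degrees(np.arctan2(*rot(s['orientation'])[[1,0],0])))
E
```

```text
time: 12.08
position: [0.5575, -0.186, 0.0666]
orientation: [-0.647, 0.647, 0.286, -0.286]
ft_force: [-0.0, 2.9, 2.0]
opening: 0.0387
time: 12.92
position: [0.557, -0.186, 0.0665]
orientation: [0.707, -0.707, -0.01, 0.01]
ft_force: [-1.8, 1.6, 3.6]
opening: 0.0387
rim [ 0.0003 -0.0474 -0.0008] R 0.02157292328774929 n 896 axis [-0.022 -1.    -0.005] tilt x,z deg [-1.2 -0.3] centre [ 0.0009 -0.0174 -0.0006] tip [ 0.0024  0.0476 -0.0002]
blue 6796 [ 0.0279 -0.0499  0.0097]
[-1.77564035  1.61019671  3.55425122] [ 0.36399     0.72161113 -0.14267773] [ 0.55697831 -0.18600517  0.06652629] 1.6156582417021548
```

Force is low and it turns freely. I continue to the stop in small steps.

```bash
python3 -m creep '{"dp":[[0,0,0],[0,0,0],[0,0,0],[0,0,0],[0,0,0],[0,0,0],[0,0,0],[0,0,0],[0,0,0],[0,0,0]],"turn":[0.03,0.06,0.09,0.12,0.15,0.17,0.17,0.17,0.17,0.17]}' 255 30
python3 - <<'E'
from h import *
s,im,d,P=look('w12');print(s['ft_force'],s['ft_torque'],np.degrees(np.arctan2(*rot(s['orientation'])[[1,0],0])))
E
python3 -m creep '{"dp":[[0,0,0],[0,0,0],[0,0,0],[0,0,0],[0,0,0],[0,0,0],[0,0,0],[0,0,0],[0,0,0],[0,0,0]],"turn":[0,0,0,0,0,0,0,0,0,0]}' 0 30
python3 -m creep '{"dp":[[0,0,0],[0,-0.01,0],[0,-0.025,0],[0,-0.045,0],[0,-0.065,0],[0,-0.085,0],[0,-0.105,0],[0,-0.12,0],[0,-0.12,-0.03],[0,-0.12,-0.06]],"turn":[0,0,0,0,0,0,0,0,0,0]}' 0 30
python3 - <<'E'
from h import *
s,im,d,P=look('w13');socket(P,im)
T=rot(s['orientation']);hsv=cv2.cvtColor(im,cv2.COLOR_RGB2HSV);D=P-np.array([.5575,-.186,0]);rr=np.hypot(D[...,0],D[...,1])
w=(hsv[...,1]<60)&(rr<.03)&(P[...,2]>.108)&(P[...,2]<.12);q=P[w];(c,r)=cv2.minEnclosingCircle(q[:,:2].astype(np.float32));A=np.c_[q[:,:2]-c,np.ones(len(q))]
print('rim',c,r,np.linalg.lstsq(A,q[:,2],rcond=None)[0],len(q))
save('w13c',cv2.resize(im[60:300,180:460],(700,600)))
E
```

```text
time: 13.8
position: [0.5571, -0.1859, 0.0665]
orientation: [0.706, -0.705, 0.048, -0.048]
ft_force: [-4.0, 3.1, 3.5]
opening: 0.0385
[-3.98086128  3.13218054  3.48618141] [0.45022971 1.05654639 0.39492428] -7.8131738687997405
time: 14.68
position: [0.5575, -0.1861, 0.0666]
orientation: [-0.705, 0.705, -0.049, 0.049]
ft_force: [-0.3, -0.1, -0.1]
opening: 0.0852
time: 15.52
position: [0.5497, -0.2453, 0.1888]
orientation: [-0.705, 0.706, -0.047, 0.049]
ft_force: [-1.0, -0.1, -0.1]
opening: 0.0855
empty bins [117 119 121 123 125 127 129 131 133 135 137 139 141 143 145 147 149]
socket [ 0.5573 -0.1879] ro,ri [0.0353 0.0272] z 0.0588 slot yaw->socket yaw -137.0 43.0 1285
yellow 15 [ 0.54845978 -0.17010786  0.23575753]
nozzle yaw 45.79880269974278 165
rim (0.5576023459434509, -0.18578270077705383) 0.021103685721755028 [-0.00341271 -0.00331172  0.11316256] 595
```

View pics/w13c.png

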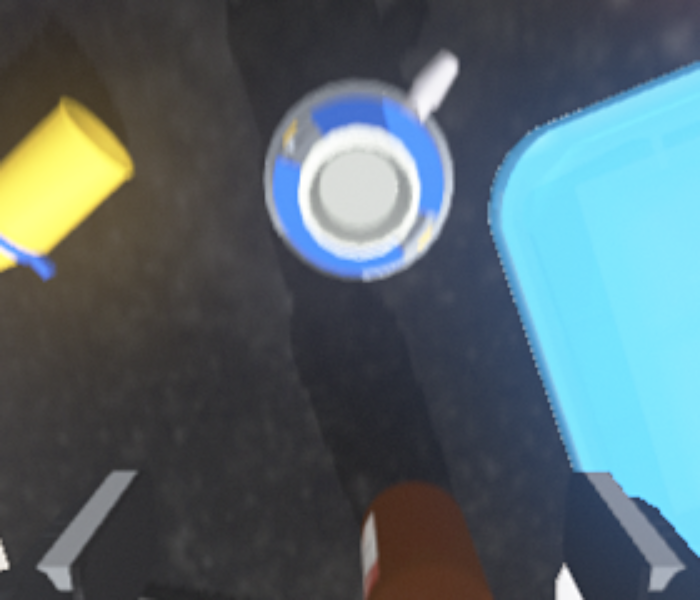

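Picture 11: the funnel is upright and central, and both slots (crop 297,140 and 425,235) show no lug, so the lugs are under the lip. The reaction torque reversed to +0.39 N m at the end of the twist, which fits reaching the stop. I check the bottles once and hand in.

```bash
python3 - <<'E'
from h import *
c=calibration('top');im,d=grab_frame('top');P=cloud(d,c)
for l in ['oil','amber','stain']:
    for s in silhouettes('top',l)[:1]: print(l,np.round(s['pixel']),np.median(P[s['region']&(d>0)],0).round(3))
print(sensors.state()['ft_force'],sensors.state()['time']);print(robot.finish_job())
E
```

```text
[ 0.85249027 -0.27885411  0.30793518] 15.7667
the job is handed in; nothing more can be done
None
```

The white funnel is standing in the socket, twisted clockwise and released, and I handed the job in at 15.8 s of the 48 s. The hand-in gives no verdict, so success rests on the checks below.

- **How it went:** I gripped the cup on the rest and lifted the funnel out, but it stayed leaning about 15° in the grip. I straightened it by pressing the stem against the inside of the lip. Then I lowered the lugs through the slots, released it to let it seat, regripped and twisted.
- **Seating:** after release the rim's plane is upright within about 0.005 rad and within 1 mm of the socket axis. The funnel's centre measures about 83 mm above the bench, where 83 mm is fully home.
- **Lock:** the tool turned about 55° after the regrip, and the reaction torque reversed to +0.39 N m at the end, which fits the lugs meeting the stops. Both slots look empty from above. I did not measure the final lug angle directly.
- **Disagreement:** one late fit put the socket centre about 2 mm further in y than the earlier ones, within the calibration error and with the lip partly hidden by the cup.
- **Failed check:** the last bottle detection from the top camera found nothing, so I could not confirm their positions by number. No contact showed in the force readings near them, but of the three only the brown bottle appears in the last wrist picture.

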